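# Tuck the long remote under the stand's spring arm

## Task

Put the long remote control away on the sloped stand: tuck it, one end first and buttons up, under the spring arm, so that it lies flat on top of the pile of disc cases, straight along the middle of the stand, with its leading end clearly past the arm's foot and the arm pressing it down. Then let go of it. Keep the cases in their tray and leave the other things on the desk where they are.

Things in the scene. Friction and masses are not known exactly. Their poses are not given: they have to be found in the camera images.
- remote_long: The long remote control: black plastic bar with rounded edges (4 mm), 150 long (its x) x 40 wide (y) x 14 thick (z), about 90 g, with grey buttons on top. Lies loose and flat on the desk, buttons up, in one of two places that it may have swapped with the short remote. Origin: centre of its underside; z up out of the buttons; either end may go in first.
- remote_short: The short remote control, not to be moved: same look, width and thickness, but 95 long. Origin: centre of its underside, x along it.
- bed: The stand's dark steel tray, fixed, sloping up 26 degrees away from the robot. x up the slope along its middle, y left, z square out of it. Origin: on the tray floor, middle of the lower rim's inner face, 60 above the desk. Inside 144 (x) x 124 (y); rim 4 thick, 14 high all round. It holds the pile, top at z = 20. Below the lower rim only desk. Arm hinge at x 205, z 44, between ears up to z 54.
- tuck (a point): Point on top of the pile, at bed x = 65, y = 0, z = 20 mm, axes as the bed's: a good place for the long remote's origin, with its x along the bed's x (either way round). Its leading end is then 28 past the foot's line.
- foot (a point): Lowest point of the spring arm's foot, a round bar (radius 6, 46 wide across y) resting on the pile at bed x = 112, z = 20. From it a lip 36 wide runs 54 down the slope, rising at 22 degrees off the pile, to about x = 60 with its underside 20 above the pile: a 14 thick thing slid up along the pile's top goes in under the lip and lifts the arm by itself, at 4 to 10 N of push.
- clamp (a joint): Angle of the spring arm, a bright steel bar 24 wide hinged across the slope at the stand's upper end: 0 with its foot on the pile, growing as the foot rises (about 0.15 with a remote beneath). A spring presses the foot down with 2 to 3 N; let go, it springs back.
- case1: The upper disc case of the pile, 140 x 120 x 10, loose in the tray, lying on a like one (case0). Origin: centre of its underside, axes as the bed's.
- case0: The lower disc case of the pile, 140 x 120 x 10, loose on the tray floor. Origin: centre of its underside, axes as the bed's.
- splitter: White aerial splitter box 45 x 55 x 22 with brass sockets on its sides; not to be moved. Origin: centre of its underside.
- puck: Black round streaming puck, 80 across, 22 high; not to be moved. Origin: centre of its underside.
- mug: White mug, 82 across, 95 high; not to be moved. Origin: centre of its underside.
- charger: White plug-in charger 50 x 40 x 28 with two pins; not to be moved. Origin: centre of its underside.
- driver: Screwdriver with a grey handle, 170 long, lying flat; not to be moved. Origin: its middle.
Things that resemble listed ones, but are neither listed nor needed, are in the scene too. Leave any blue, orange or pink look-alike of the remote_long alone.

How it is judged:
By the outcome, as a careful person would: the job done as asked, in the order asked, and still so for the second after the job is handed in, with the robot touching nothing.
It also fails if it takes over 38 s, if anything falls off the work surface, if the arm or the gripper's body presses on something with over 40 N, if the wrist force passes 120 N, or if a joint passes its speed limit or range.

## Robot

A 6-joint arm with a two-finger parallel gripper is mounted at the origin on the work surface. World frame = base frame: x ahead of the robot, y to its left, z up, the work surface at z = 0. Lengths are in m, angles in rad, forces in N, time in s.
With the tool pointing down it reaches from about 0.35 to 0.975 m from the base axis. Payload 4.9 kg.
Tool frame: the origin (TCP) lies on the front face of the gripper's body, between the roots of the fingers; the fingertips stand 73 mm ahead of it and the grasp point (between the pads) lies 54 mm ahead of it; z points along the fingers, y is the line along which they close (so a half turn about z gives the same grasp; the last joint's range is limited). The gripper opens to 85 mm and grips with 20 to 120 N. Pads are 22 mm wide; open, the fingers measure 114 mm over their backs; the gripper's body (76 mm by 85 mm) begins 54 mm behind the grasp point. The pads swing forward as they close: fully open they stand 13 mm farther back than shut.
Start: joints at [-1.22, 0.053, 1.613, -0, 1.476, -0.119], TCP at [0.283, -0.557, 0.304] pointing down, gripper open.
Joint ranges: [-3.01, 3.01], [-1.01, 2.22], [0.06, 2.58], [-1.02, 4.17], [0.09, 2.62], [-3.14, 3.14]. Speed limits (rad/s): [2.57, 2.57, 3.14, 3.14, 3.14, 3.14].

## Interface

Orientations are given as a rotation vector (axis times angle).
In Python, from station import status, imaging, order gives the robot as it stands.
- The arm moves only by the tool arm_command, never from a script. Its argument "increments" is a list of rows, each an object with "slide": the shift along the tool's x, y, z in m, a list of three; "spin": the turn about the tool's z in degrees; "gripper": the opening, from -1 (shut) to 1 (fully open). In form: [{"slide": [x, y, z], "spin": spin, "gripper": gripper}, ...]. A call has 1 to 8 rows; each row is the pose to reach, as a shift and turn from the pose commanded when the call began, along the tool's axes at that moment; what a row does not reach only later rows make up. A row lasts 1/12 s, in which the tool goes at most 41.7 mm and 7.16 degrees, less where a joint would pass 70% of its speed; a pose out of reach is approached as far as the arm can. A call with a gripper value outside its range is refused whole. The fingers move at their own pace and stop on an object; "newtons" is the grip in N (left out, the last holds). Time passes only in rows, so rows that repeat a pose let the fingers close. It gives the time, the measured TCP pose, the force, the opening and the grip force at its end, in the units of the state.
- status.get_obs(): the state, without advancing time (a new reading comes with each control period).
- imaging.get_image(name): name is "side" or "top"; returns a dict with "frame" (420x560x3 uint8, red, green, blue), "vfov" (degrees; the focal length in pixels is half the picture's height over the tangent of half this angle, whatever the lens; pixels are square), "cx", "cy" (the principal point, pixels), "view" (4x4, takes a point from world to camera coordinates). Camera axes: x right, y up, looking along -z (the intrinsics and any distortion apply to the point x, -y, -z); pixel columns grow to the right and rows downward; lengths in m; the calibration is good to about 2 mm. A picture is of the moment at which its call begins. There is no depth.
- order.finish_job(): hands the job in; it is judged then, once.
The state is a dict: "t": time; "q": joint angles; "dq": joint speeds; "effort": joint torques, N m; "tool_pos": TCP position; "tool_rot": TCP orientation; "contact_force": force on the tool from outside, world axes, zero at the start; "wrist_torque": the same for the moment, N m; "opening": finger opening in m; "grip_force": force on a finger pad.
Only numpy, scipy, OpenCV 4.12 (cv2) and the standard library are available. Lean on these libraries where they do the work, as an engineer would, in place of code of your own. Each camera call takes 0.05 s, during which the arm holds its last target. There are 200 camera calls.

## Working session

There is one attempt and no reset: what is moved stays moved. The work goes in short steps, Python scripts to look and compute and a tool call to move; the robot and the scene stay as the last step left them, time stands still between calls to the robot, and variables do not carry over. Pictures are saved under pics/ and viewed, at most 10 in all, crops included, and the job is handed in when it is done.

Besides the shell and the picture viewer there is one more tool, called as name(argument=value, ...) on one line, values as JSON. arm_command: Moves the arm, as the interface text tells. Its arguments: {"type":"object","properties":{"increments":{"type":"array","items":{"type":"object","properties":{"slide":{"type":"array","items":{"type":"number"}},"spin":{"type":"number"},"gripper":{"type":"number"}}}},"newtons":{"type":"number"}},"required":["increments"]}

```bash
mkdir -p pics; ls
cat > h.py <<'E'
import numpy as np, cv2
from station import status, imaging, order
def cam(n,save=None):
    d=imaging.get_image(n)
    if save: cv2.imwrite(save,d["frame"][:,:,::-1])
    return d
def K(d):
    h,w=d["frame"].shape[:2]; f=h/2/np.tan(np.radians(d["vfov"])/2); return f
def ray(d,u,v):
    f=K(d); V=np.array(d["view"]); R=V[:3,:3]; c=-R.T@V[:3,3]
    r=R.T@np.array([(u-d["cx"])/f,-(v-d["cy"])/f,-1]); return c,r/np.linalg.norm(r)
def onz(d,u,v,z):
    c,r=ray(d,u,v); return c+r*(z-c[2])/r[2]
def proj(d,p):
    f=K(d); V=np.array(d["view"]); q=V[:3,:3]@np.array(p)+V[:3,3]
    return np.array([d["cx"]+f*q[0]/-q[2], d["cy"]-f*q[1]/-q[2]])
E
python3 - <<'E'
from h import *
for n in("top","side"):
    d=cam(n,f"pics/{n}0.png"); print({k:v for k,v in d.items() if k!="frame"})
print(status.get_obs())
E
```

```text
pics
{'vfov': 52.65784627482435, 'cx': 282.2226772760791, 'cy': 208.93263037271456, 'view': array([[-0.01505704, -0.9997405 ,  0.01709417, -0.01091348],
       [ 0.99270184, -0.01290086,  0.11990255, -0.58385994],
       [-0.11965091,  0.01877479,  0.99263849, -1.30779714],
       [ 0.        ,  0.        ,  0.        ,  1.        ]])}
{'vfov': 49.12760623614896, 'cx': 277.7196058431649, 'cy': 212.03435261449263, 'view': array([[ 0.76066501, -0.64909514, -0.00801496, -0.42673138],
       [ 0.4225935 ,  0.48578329,  0.76513353, -0.31903966],
       [-0.49275092, -0.58539738,  0.64382174, -1.20628781],
       [ 0.        ,  0.        ,  0.        ,  1.        ]])}
{'t': 0.1, 'q': array([-1.22006642e+00,  5.33154796e-02,  1.61420579e+00,  2.23991749e-05,
        1.47598892e+00, -1.18966691e-01]), 'dq': array([ 0.0009007 , -0.0019051 , -0.0040086 ,  0.00031076,  0.00017559,
        0.00195248]), 'effort': array([-8.72665942e-05, -3.94904137e+01, -3.71363533e+01, -1.88526819e-04,
        3.91349924e-03, -7.33181537e-06]), 'tool_pos': array([ 0.28275467, -0.55688543,  0.30274122]), 'tool_rot': array([-3.05350071e+00, -7.30587236e-01,  3.13282913e-04]), 'contact_force': array([-1.25015083, -0.10012059,  0.08650591]), 'wrist_torque': array([ 0.05600887,  0.01759417, -0.00317745]), 'grip_force': 0.0, 'opening': 0.08536529139443577}
```

View pics/top0.png

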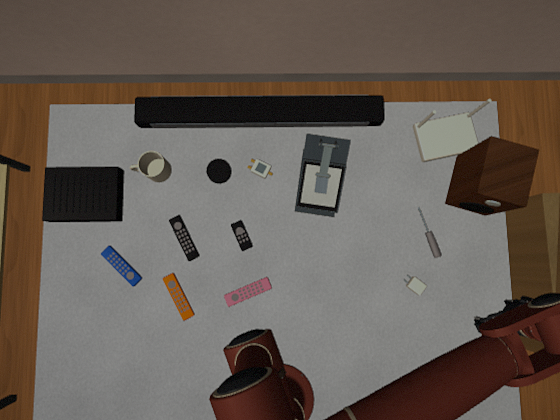

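View pics/side0.png

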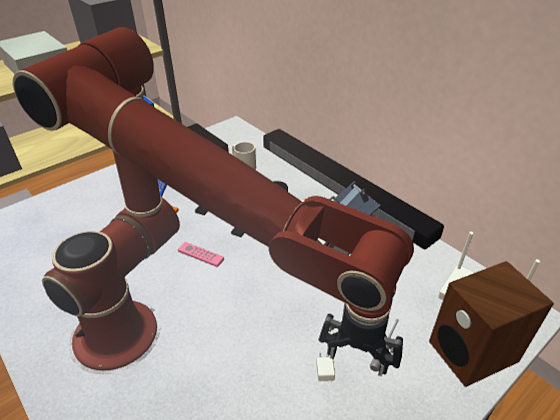

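Top view: two black remotes, at (184,238) and at (242,235). The blue (121,266), orange (178,297) and pink (248,291) ones are decoys. The first is clearly the longer, so it fits remote_long. The stand is at (322,175), with its lower rim near (317,212). I'll confirm this in one crop and measure.

Run:
```python
from h import *
d=cam("top"); im=d["frame"][:,:,::-1].copy()
cv2.imwrite("pics/crop1.png",cv2.resize(im[122:272,160:360],None,fx=4,fy=4,interpolation=cv2.INTER_CUBIC))
hsv=cv2.cvtColor(im,cv2.COLOR_BGR2HSV)
m=(hsv[:,:,2]<85).astype(np.uint8); m=cv2.morphologyEx(m,cv2.MORPH_CLOSE,np.ones((5,5)))
for c in cv2.findContours(m,0,cv2.CHAIN_APPROX_NONE)[0]:
    (u,v),s,a=cv2.minAreaRect(c)
    if 150<u<260 and 205<v<270 and min(s)>5:
        z=.012; b=cv2.boxPoints(((u,v),s,a)); P=np.array([onz(d,*q,z)[:2] for q in b])
        e=[P[1]-P[0],P[2]-P[1]]; L=max(e,key=np.linalg.norm)
        print("remote px",(u,v),"xy",P.mean(0),"sizes",[np.linalg.norm(x) for x in e],"yaw",np.degrees(np.arctan2(L[1],L[0])))
w=((hsv[:,:,2]>150)&(hsv[:,:,1]<60)).astype(np.uint8)
print("bg V at cloth",hsv[300,320], "case",hsv[195,310])
# rough bed guess
for u,v in((297,211),(336,215)): print(onz(d,u,v,.06+.011))
```

```text
remote px (241.39675903320312, 235.2639617919922) xy [0.50368343 0.11205288] sizes [np.float64(0.03885181008300677), np.float64(0.09358662940401653)] yaw -156.78279914890635
remote px (183.6999969482422, 237.90000915527344) xy [0.49808213 0.29543445] sizes [np.float64(0.04089788524617614), np.float64(0.14805922607179905)] yaw -153.17807651349344
bg V at cloth [ 30   2 129] case [ 36  17 146]
[ 0.57233286 -0.06384675  0.071     ]
[ 0.55835468 -0.18385732  0.071     ]
```

View pics/crop1.png

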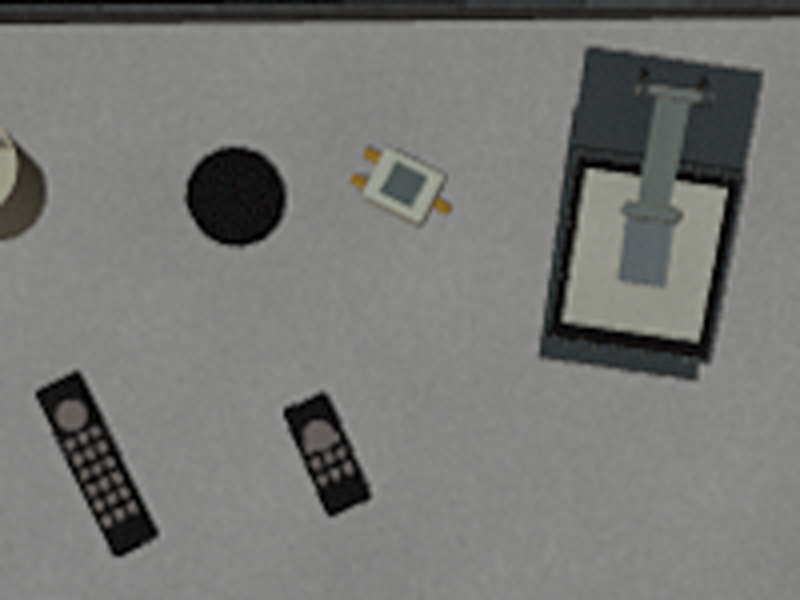

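The crop confirms the long remote at px (184,238), measured 148 x 41 mm, against 94 mm for the short one. The stand's black-bordered pile is at about crop (645,255). The foot bar is at crop (652,214) and the hinge at (674,93). Next I'll fit the bed pose from the pile's black quad and check it against the foot and hinge.

```bash
cat >> h.py <<'E'
S=np.radians(26)
def bedT(x0,y0,yaw):
    c,s=np.cos(yaw),np.sin(yaw)
    R=np.array([[c,-s,0],[s,c,0],[0,0,1]])@np.array([[np.cos(S),0,-np.sin(S)],[0,1,0],[np.sin(S),0,np.cos(S)]])
    return R,np.array([x0,y0,.06])
E
python3 - <<'E'
from h import *
from scipy.optimize import least_squares
d=cam("top"); im=d["frame"][:,:,::-1].copy(); V=cv2.cvtColor(im,cv2.COLOR_BGR2HSV)[:,:,2]
m=((V<42)).astype(np.uint8); m[:,:290]=0; m[:,355:]=0; m[:155]=0; m[225:]=0
c=max(cv2.findContours(m,0,cv2.CHAIN_APPROX_NONE)[0],key=cv2.contourArea)
q=cv2.minAreaRect(c); print(q)
h=cv2.convexHull(c); e=cv2.approxPolyN(h,4,ensure_convex=True).reshape(-1,2).astype(float); print("quad",e)
big=cv2.resize(np.dstack([m*255]*3)//2+im//2,None,fx=1,fy=1)
e=e-0  # order: LL,LR,UR,UL
ctr=e.mean(0); low=e[np.argsort(-e[:,1])[:2]]; up=e[np.argsort(-e[:,1])[2:]]
low=low[np.argsort(low[:,0])]; up=up[np.argsort(up[:,0])]
E=np.array([low[0],low[1],up[1],up[0]])
# white label too
w=((V>120)).astype(np.uint8)
foot=np.array([160+652/4,122+214/4]); hinge=np.array([160+674/4,122+93/4])
for name,X,Y,z in(("case",(2,142),60,20),("inner",(0,144),62,14),("rim",(-4,148),66,14)):
    B=np.array([[X[0],Y,z],[X[0],-Y,z],[X[1],-Y,z],[X[1],Y,z]])/1e3
    def f(p):
        R,o=bedT(*p); return np.concatenate([proj(d,R@b+o)-t for b,t in zip(B,E)])
    s=least_squares(f,[.57,-.12,-.1]); R,o=bedT(*s.x)
    print(name,s.x[:2],np.degrees(s.x[2]),"rms px",np.sqrt(np.mean(s.fun**2)),s.fun.round(1),
      "foot err",proj(d,R@[.112,0,.030]+o)-foot,"hinge err",proj(d,R@[.205,0,.048]+o)-hinge)
E
```

```text
((320.7850036621094, 184.61892700195312), (41.52605056762695, 48.506980895996094), 8.61564826965332)
quad [[345. 162.]
 [336. 211.]
 [297. 206.]
 [303. 161.]]
case [ 0.58910755 -0.12662976] -6.798170749570596 rms px 1.390973523492626 [ 0.8 -0.8  0.7 -1.7 -1.6  2.9  0.1 -0.4] foot err [-0.85173875 -2.13740436] hinge err [-1.69811934 -1.91308978]
inner [ 0.58737337 -0.12694382] -6.76317152255145 rms px 1.1408493773804997 [ 0.2 -0.3  1.2 -1.1 -0.9  2.4 -0.4 -1. ] foot err [-0.748379   -1.56471935] hinge err [-1.60607052 -1.32468185]
rim [ 0.58719614 -0.1270077 ] -6.683175753012537 rms px 1.4952202129800929 [-1.2  0.9  2.3  0.3  0.6  1.2 -1.6 -2.4] foot err [-0.76630519 -1.51039724] hinge err [-1.66151162 -1.27260526]
```

arm_command(increments=[{"slide": [0.2, -0.255, 0], "spin": 0, "gripper": 1}, {"slide": [0.2, -0.255, 0], "spin": 0, "gripper": 1}, {"slide": [0.2, -0.255, 0], "spin": 0, "gripper": 1}, {"slide": [0.2, -0.255, 0], "spin": 0, "gripper": 1}, {"slide": [0.2, -0.255, 0], "spin": 0, "gripper": 1}, {"slide": [0.2, -0.255, 0], "spin": 0, "gripper": 1}, {"slide": [0.2, -0.255, 0], "spin": 0, "gripper": 1}, {"slide": [0.2, -0.255, 0], "spin": 0, "gripper": 1}])

```text
t: 0.87
tool_pos: [0.3457, -0.2368, 0.3036]
tool_rot: [-3.055, -0.732, -0.001]
contact_force: [0.8, 0.2, 0.1]
opening: 0.0857
grip_force: 0.0
```

arm_command(increments=[{"slide": [0.2, -0.255, 0], "spin": 0, "gripper": 1}, {"slide": [0.2, -0.255, 0], "spin": 0, "gripper": 1}, {"slide": [0.2, -0.255, 0], "spin": 0, "gripper": 1}, {"slide": [0.2, -0.255, 0], "spin": 0, "gripper": 1}, {"slide": [0.2, -0.255, 0], "spin": 0, "gripper": 1}, {"slide": [0.2, -0.255, 0], "spin": 0, "gripper": 1}, {"slide": [0.2, -0.255, 0], "spin": 0, "gripper": 1}, {"slide": [0.2, -0.255, 0], "spin": 0, "gripper": 1}])

```text
t: 1.53
tool_pos: [0.4084, 0.0814, 0.304]
tool_rot: [-3.054, -0.734, -0.002]
contact_force: [-0.3, -0.9, 0.6]
opening: 0.0852
grip_force: 0.0
```

arm_command(increments=[{"slide": [0.025, -0.031, 0], "spin": 0, "gripper": 1}, {"slide": [0.05, -0.063, 0], "spin": 0, "gripper": 1}, {"slide": [0.075, -0.095, 0], "spin": 0, "gripper": 1}, {"slide": [0.1, -0.126, 0], "spin": 0, "gripper": 1}, {"slide": [0.12, -0.152, 0.02], "spin": 0, "gripper": 1}, {"slide": [0.12, -0.152, 0.06], "spin": 0, "gripper": 1}, {"slide": [0.12, -0.152, 0.1], "spin": 0, "gripper": 1}, {"slide": [0.12, -0.152, 0.14], "spin": 0, "gripper": 1}])

```text
t: 2.2
tool_pos: [0.4468, 0.2693, 0.1627]
tool_rot: [-3.054, -0.734, -0.002]
contact_force: [1.0, 0.5, -1.2]
opening: 0.0853
grip_force: 0.0
```

Run:
```python
from h import *
from scipy.spatial.transform import Rotation as Ro
from scipy.optimize import least_squares
d=cam("top","pics/top1.png"); cam("side","pics/side1.png")
o=status.get_obs(); R=Ro.from_rotvec(o["tool_rot"]).as_matrix()
print(o["tool_pos"],R[:,0],R[:,2]); G=np.array([.4471,.2697,.08]); print("to go (tool)",R.T@(G-o["tool_pos"]))
# bed refinement: line fit on contour sides
im=d["frame"][:,:,::-1]; V=cv2.cvtColor(im,cv2.COLOR_BGR2HSV)[:,:,2]
m=(V<42).astype(np.uint8); m[:,:290]=0; m[:,355:]=0; m[:155]=0; m[225:]=0
c=max(cv2.findContours(m,0,cv2.CHAIN_APPROX_NONE)[0],key=cv2.contourArea).reshape(-1,2).astype(float)
quad=np.array([[297,206],[336,211],[345,163],[303,161]],float); ls=[]
for i in range(4):
    a,b=quad[i],quad[(i+1)%4]; t=(b-a)/np.linalg.norm(b-a); n=np.array([-t[1],t[0]])
    k=[p for p in c if abs((p-a)@n)<2.2 and 4<(p-a)@t<np.linalg.norm(b-a)-4]
    vx,vy,x,y=cv2.fitLine(np.array(k,np.float32),cv2.DIST_HUBER,0,.01,.01).ravel(); ls.append(np.cross([x,y,1],[x+vx,y+vy,1])); print(len(k),np.degrees(np.arctan2(vy,vx)))
E=[]
for i in range(4):
    p=np.cross(ls[i-1],ls[i]); E.append(p[:2]/p[2])
E=np.array(E); print(E.round(1))
foot=np.array([160+652/4,122+214/4]); hinge=np.array([160+674/4,122+93/4])
for name,X,Y,z in(("case",(2,142),60,20),("inner",(0,144),62,14)):
    B=np.array([[X[0],Y,z],[X[0],-Y,z],[X[1],-Y,z],[X[1],Y,z],[112,0,30],[205,0,48]])/1e3
    def f(p):
        R,o=bedT(*p); return np.concatenate([proj(d,R@b+o)-t for b,t in zip(B,np.vstack([E,foot,hinge]))])
    s=least_squares(f,[.57,-.12,-.1],loss="soft_l1"); print(name,s.x[:2],np.degrees(s.x[2]),f(s.x).round(1))
```

```text
[0.44205536 0.26664904 0.15591013] [ 0.89131197  0.45311226 -0.01588239] [-0.01466478 -0.00620042 -0.99987324]
to go (tool) [ 0.00708441 -0.00034884  0.07580762]
31 8.2212925
80 -79.17368
18 5.6838546
69 -81.577034
[[298.  205.3]
 [335.3 210.6]
 [343.9 165.7]
 [304.4 161.7]]
case [ 0.5856133  -0.12572124] -8.591052308212303 [-0.4  0.5  1.   0.4  0.4  1.1 -0.3 -0.4 -0.2 -0.9 -0.2 -0.5]
inner [ 0.58463107 -0.12637085] -8.376412043741666 [-0.9  0.8  1.6  0.7  1.1  0.3 -0.8 -1.3 -0.1 -0.6 -0.2 -0.2]
```

View pics/side1.png

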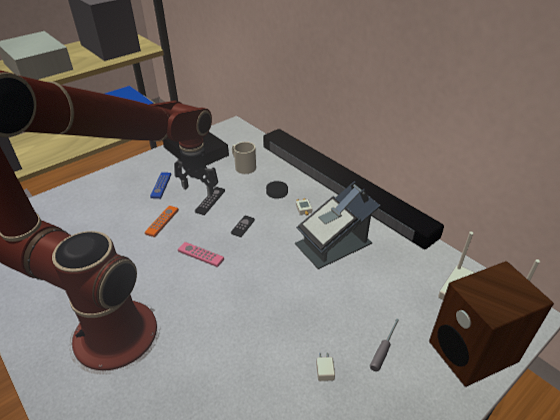

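Side view: the gripper is over the rear part of the long remote at (208,197), and the stand is at (340,225), clearly in view. I'll descend.

arm_command(increments=[{"slide": [0, 0, 0.02], "spin": 0, "gripper": 1}, {"slide": [0, 0, 0.04], "spin": 0, "gripper": 1}, {"slide": [0, 0, 0.06], "spin": 0, "gripper": 1}, {"slide": [0, 0, 0.06], "spin": 0, "gripper": 1}, {"slide": [0, 0, 0.06], "spin": 0, "gripper": 1}])

```text
t: 2.72
tool_pos: [0.4474, 0.2684, 0.1052]
tool_rot: [-3.055, -0.731, -0.0]
contact_force: [-0.4, 0.3, 1.1]
opening: 0.0853
grip_force: 0.0
```

Run:
```python
from h import *
from scipy.spatial.transform import Rotation as Ro
o=status.get_obs(); R=Ro.from_rotvec(o["tool_rot"]).as_matrix()
print(o["tool_pos"],R[:,0],R[:,2]); print("to go",R.T@(np.array([.4471,.2697,.073])-o["tool_pos"]))
d=cam("side"); im=d["frame"][:,:,::-1].copy(); Rb,ob=bedT(.5852,-.1260,np.radians(-8.5))
big=cv2.resize(im[170:280,280:390],None,fx=5,fy=5,interpolation=cv2.INTER_CUBIC)
def dot(p,col):
    q=proj(d,Rb@(np.array(p)/1e3)+ob); print(p,q.round(1)); cv2.circle(big,tuple(((q-[280,170]+.5)*5).astype(int)),4,col,1)
for p in((2,60,20),(2,-60,20),(142,-60,20),(142,60,20)): dot(p,(0,0,255))
for p in((-4,66,14),(-4,-66,14),(148,-66,14),(148,66,14)): dot(p,(0,255,0))
dot((112,0,26),(255,0,0)); dot((205,0,44),(255,0,0)); dot((60,0,42),(255,0,255))
cv2.imwrite("pics/crop2.png",big)
```

```text
[0.44739741 0.26843871 0.10523276] [8.91799836e-01 4.52430058e-01 3.07333790e-04] [ 2.88085650e-04  1.11440518e-04 -9.99999952e-01]
to go [ 0.00029551 -0.00126038  0.03223281]
(2, 60, 20) [297.9 225.9]
(2, -60, 20) [321.1 249.3]
(142, -60, 20) [357.2 217.9]
(142, 60, 20) [332.2 196.5]
(-4, 66, 14) [296.  227.1]
(-4, -66, 14) [321.4 252.8]
(148, -66, 14) [360.6 218.8]
(148, 66, 14) [333.1 195.3]
(112, 0, 26) [336.3 212.3]
(205, 0, 44) [358.  188.8]
(60, 0, 42) [321.6 220.8]
```

View pics/crop2.png

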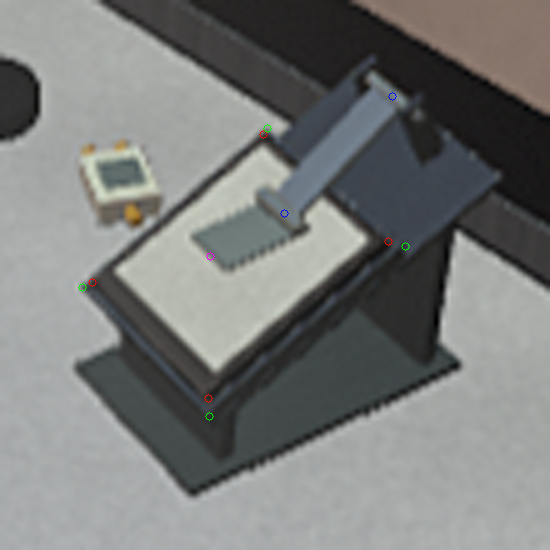

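The predicted case corners (red) land on the black case border. The foot and lip marks agree to about 1 px (about 3 mm), so bed = (0.585, -0.126), yaw -8.5°. Next, descend and grip.

arm_command(increments=[{"slide": [0, -0.001, 0.016], "spin": 0, "gripper": 1}, {"slide": [0, -0.001, 0.032], "spin": 0, "gripper": 1}, {"slide": [0, -0.001, 0.032], "spin": 0, "gripper": 0.2}, {"slide": [0, -0.001, 0.032], "spin": 0, "gripper": -0.3}, {"slide": [0, -0.001, 0.032], "spin": 0, "gripper": -0.3}, {"slide": [0, -0.001, 0.032], "spin": 0, "gripper": -0.3}, {"slide": [0, -0.001, 0.032], "spin": 0, "gripper": -0.3}], newtons=50)

```text
t: 3.35
tool_pos: [0.448, 0.2699, 0.0743]
tool_rot: [-3.055, -0.731, -0.006]
contact_force: [-0.4, -0.5, 6.8]
opening: 0.0385
grip_force: 52.1
```

arm_command(increments=[{"slide": [0, 0, -0.02], "spin": 0, "gripper": -0.3}, {"slide": [0, 0, -0.055], "spin": 0, "gripper": -0.3}, {"slide": [0, 0, -0.09], "spin": 0, "gripper": -0.3}, {"slide": [-0.01, 0.02, -0.12], "spin": 5, "gripper": -0.3}, {"slide": [-0.024, 0.05, -0.12], "spin": 12, "gripper": -0.3}, {"slide": [-0.038, 0.08, -0.12], "spin": 19, "gripper": -0.3}, {"slide": [-0.052, 0.11, -0.12], "spin": 26, "gripper": -0.3}, {"slide": [-0.066, 0.14, -0.12], "spin": 33, "gripper": -0.3}], newtons=50)

```text
t: 4.02
tool_pos: [0.4508, 0.1134, 0.1929]
tool_rot: [-3.137, 0.175, -0.003]
contact_force: [1.1, 0.2, -1.6]
opening: 0.0381
grip_force: 51.3
```

```bash
cat > togo.py <<'E'
import sys
from h import *
from scipy.spatial.transform import Rotation as Ro
def go(fwd,z,lat=0):
    o=status.get_obs(); R=Ro.from_rotvec(o["tool_rot"]).as_matrix(); a=np.radians(-8.5)
    u=np.array([np.cos(a),np.sin(a),0]); l=np.array([-u[1],u[0],0])
    p=np.array([.5852,-.126,0])+u*fwd+l*lat; p[2]=z
    yaw=np.degrees(np.arctan2(R[1,0],R[0,0]))
    D=o["tool_pos"]-[.5852,-.126,0]
    print("t",o["t"],"go",(R.T@(p-o["tool_pos"])).round(4),"spin",round(yaw+8.5,2),"fwd",(D@u).round(4),"lat",(D@l).round(4),"z",o["tool_pos"][2].round(4),"F",np.round(o["contact_force"],1),"M",o["wrist_torque"].round(2),"q6",o["q"][5].round(2))
if __name__=="__main__": go(*map(float,sys.argv[1:]))
E
python3 togo.py -.124 .195
```

```text
t 4.0167 go [ 0.0362  0.2184 -0.0021] spin 2.12 fwd -0.1683 lat 0.2169 z 0.1929 F [ 1.1  0.2 -1.6] M [-0.04  0.01 -0.01] q6 1.77
```

arm_command(increments=[{"slide": [0, 0.035, 0], "spin": 2, "gripper": -0.3}, {"slide": [0, 0.07, 0], "spin": 2, "gripper": -0.3}, {"slide": [0.01, 0.105, 0], "spin": 2, "gripper": -0.3}, {"slide": [0.02, 0.14, 0], "spin": 2, "gripper": -0.3}, {"slide": [0.03, 0.175, 0], "spin": 2, "gripper": -0.3}, {"slide": [0.036, 0.2, 0], "spin": 2, "gripper": -0.3}, {"slide": [0.036, 0.218, 0], "spin": 2, "gripper": -0.3}, {"slide": [0.036, 0.218, 0], "spin": 2, "gripper": -0.3}])

```text
t: 4.68
tool_pos: [0.4637, -0.1089, 0.1927]
tool_rot: [3.132, -0.228, 0.001]
contact_force: [-0.2, 0.2, -1.0]
opening: 0.0388
grip_force: 51.3
```

```bash
python3 togo.py -.104 .172
python3 - <<'E'
from h import *
a=cam("side")["frame"][130:310,230:430]; b=cam("top")["frame"][130:310,230:430]
cv2.imwrite("pics/c3.png",cv2.resize(np.hstack([a,b])[:,:,::-1],None,fx=2,fy=2,interpolation=cv2.INTER_CUBIC))
E
```

```text
t 4.6833 go [ 0.0187 -0.001   0.0207] spin 0.18 fwd -0.1227 lat -0.0011 z 0.1927 F [-0.2  0.2 -1. ] M [0.07 0.02 0.02] q6 1.33
```

View pics/c3.png

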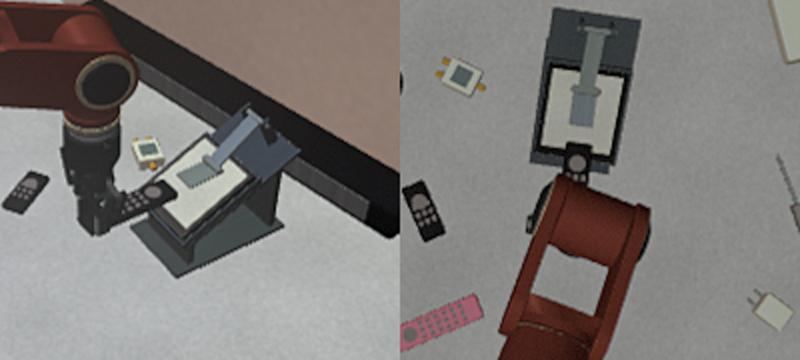

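Left crop (side view): the remote is held horizontally, nose toward the pile at (165,190). Right crop (top view): the nose at (577,145) is on the bed's middle line, within 2–3 mm. Next, lower the nose onto the pile.

arm_command(increments=[{"slide": [0.01, -0.001, 0.01], "spin": 0, "gripper": -0.3}, {"slide": [0.019, -0.001, 0.02], "spin": 0, "gripper": -0.3}, {"slide": [0.019, -0.001, 0.028], "spin": 0, "gripper": -0.3}, {"slide": [0.019, -0.001, 0.032], "spin": 0, "gripper": -0.3}, {"slide": [0.019, -0.001, 0.032], "spin": 0, "gripper": -0.3}], newtons=30)

```text
t: 5.2
tool_pos: [0.4826, -0.1067, 0.1597]
tool_rot: [-3.133, 0.219, -0.0]
contact_force: [-0.1, 2.0, 2.4]
opening: 0.0384
grip_force: 51.7
```

```bash
python3 togo.py -.103 .1467
python3 - <<'E'
from h import *
d=cam("top"); im=d["frame"]; V=cv2.cvtColor(im,cv2.COLOR_RGB2HSV)[:,:,2]
R,o=bedT(.5852,-.126,np.radians(-8.5))
for x in(10,20,30): print(x,"pred px of remote L/mid/R",[proj(d,R@[x/1e3,y/1e3,.034]+o).round(1).tolist() for y in(20,0,-20)])
for v in range(192,204,2): print(v,[int(u) for u in np.where(V[v,300:340]<50)[0]+300])
E
```

```text
t 5.2 go [0.0013 0.0039 0.013 ] spin 0.5 fwd -0.1043 lat 0.0039 z 0.1597 F [-0.1  2.   2.4] M [ 0.21 -0.37  0.2 ] q6 1.34
10 pred px of remote L/mid/R [[311.0, 206.6], [317.6, 207.5], [324.1, 208.4]]
20 pred px of remote L/mid/R [[311.5, 203.5], [318.1, 204.4], [324.6, 205.3]]
30 pred px of remote L/mid/R [[312.0, 200.4], [318.6, 201.3], [325.2, 202.2]]
192 [300, 338, 339]
194 [300, 338, 339]
196 [300, 312, 313, 314, 315, 316, 317, 337, 338, 339]
198 [300, 312, 313, 314, 315, 316, 317, 318, 319, 320, 321, 322, 323, 337, 338]
200 [312, 313, 314, 315, 316, 317, 318, 319, 320, 321, 322, 323, 336, 337, 338]
202 [311, 312, 313, 314, 319, 320, 321, 322, 323, 336, 337, 338]
```

arm_command(increments=[{"slide": [0.001, 0.002, 0.006], "spin": 0.5, "gripper": -0.3}, {"slide": [0.001, 0.003, 0.013], "spin": 0.5, "gripper": -0.3}, {"slide": [0.003, 0.003, 0.019], "spin": 0.5, "gripper": -0.3}, {"slide": [0.004, 0.003, 0.025], "spin": 0.5, "gripper": -0.3}, {"slide": [0.004, 0.003, 0.025], "spin": 0.5, "gripper": -0.3}], newtons=30)

```text
t: 5.67
tool_pos: [0.4855, -0.1112, 0.1331]
tool_rot: [-3.132, 0.236, 0.003]
contact_force: [-3.1, 0.6, 2.7]
opening: 0.038
grip_force: 51.6
```

```bash
python3 togo.py -.0936 .1117
```

```text
t 5.6667 go [ 0.0073 -0.0001  0.0214] spin -0.11 fwd -0.1008 lat -0.0001 z 0.1331 F [-3.1  0.6  2.7] M [0.09 0.12 0.08] q6 1.35
```

arm_command(increments=[{"slide": [0.002, 0, 0.006], "spin": 0, "gripper": -0.3}, {"slide": [0.004, 0, 0.012], "spin": 0, "gripper": -0.3}, {"slide": [0.006, 0, 0.018], "spin": 0, "gripper": -0.3}, {"slide": [0.007, 0, 0.021], "spin": 0, "gripper": -0.3}, {"slide": [0.007, 0, 0.021], "spin": 0, "gripper": -0.3}])

```text
t: 6.08
tool_pos: [0.4929, -0.1123, 0.1131]
tool_rot: [-3.133, 0.235, 0.002]
contact_force: [-5.2, 0.6, 2.9]
opening: 0.0384
grip_force: 51.2
```

```bash
python3 togo.py -.0936 .1117;  python3 - <<'E'
from h import *
a=cam("side")["frame"][160:280,260:400]; b=cam("top")["frame"][140:260,260:400]
cv2.imwrite("pics/c4.png",cv2.resize(np.hstack([a,b])[:,:,::-1],(798,342),interpolation=cv2.INTER_CUBIC))
E
```

```text
t 6.0833 go [-0.0003 -0.0001  0.0014] spin -0.1 fwd -0.0933 lat -0.0001 z 0.1131 F [-5.2  0.6  2.9] M [-0.01  0.31 -0.03] q6 1.35
```

View pics/c4.png

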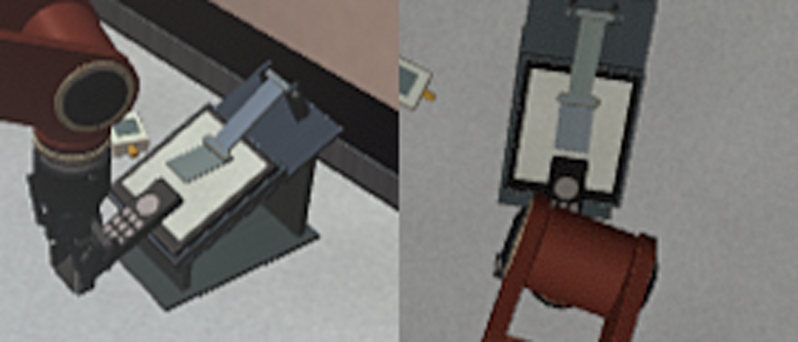

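The remote now lies parallel to the slope. Its nose at (570,160) in the top crop is centred in front of the lip, whose end is at (574,150). Next, slide it up the slope.

arm_command(increments=[{"slide": [0.007, 0, -0.0035], "spin": 0, "gripper": -0.3}, {"slide": [0.0145, 0.001, -0.007], "spin": 0, "gripper": -0.3}, {"slide": [0.0215, 0.001, -0.0105], "spin": 0, "gripper": -0.3}, {"slide": [0.029, 0.001, -0.014], "spin": 0, "gripper": -0.3}, {"slide": [0.036, 0.001, -0.0175], "spin": 0, "gripper": -0.3}, {"slide": [0.036, 0.001, -0.0175], "spin": 0, "gripper": -0.3}])

```text
t: 6.68
tool_pos: [0.5287, -0.1185, 0.1313]
tool_rot: [-3.132, 0.235, 0.005]
contact_force: [-5.2, 1.5, 0.8]
opening: 0.0385
grip_force: 50.9
```

```bash
python3 togo.py -.0217 .1468
```

```text
t 6.6833 go [ 0.0352 -0.001  -0.0156] spin -0.06 fwd -0.057 lat -0.001 z 0.1313 F [-5.2  1.5  0.8] M [ 0.11  0.51 -0.  ] q6 1.36
```

arm_command(increments=[{"slide": [0.007, 0, -0.0035], "spin": 0, "gripper": -0.3}, {"slide": [0.0145, -0.001, -0.007], "spin": 0, "gripper": -0.3}, {"slide": [0.0215, -0.001, -0.0105], "spin": 0, "gripper": -0.3}, {"slide": [0.029, -0.001, -0.014], "spin": 0, "gripper": -0.3}, {"slide": [0.036, -0.001, -0.0175], "spin": 0, "gripper": -0.3}, {"slide": [0.036, -0.001, -0.0175], "spin": 0, "gripper": -0.3}, {"slide": [0.036, -0.001, -0.0175], "spin": 0, "gripper": -0.3}])

```text
t: 7.27
tool_pos: [0.5638, -0.1227, 0.148]
tool_rot: [-3.132, 0.234, 0.006]
contact_force: [-6.4, 1.3, -0.3]
opening: 0.0389
grip_force: 50.9
```

```bash
python3 togo.py -.0217 .1468;  python3 - <<'E'
from h import *
a=cam("side")["frame"][160:280,260:400]; b=cam("top")["frame"][120:240,260:400]
cv2.imwrite("pics/c5.png",cv2.resize(np.hstack([a,b])[:,:,::-1],(798,342),interpolation=cv2.INTER_CUBIC))
E
```

```text
t 7.2667 go [-0.      0.0001  0.0012] spin -0.05 fwd -0.0217 lat 0.0001 z 0.148 F [-6.4  1.3 -0.3] M [0.21 0.69 0.09] q6 1.38
```

View pics/c5.png

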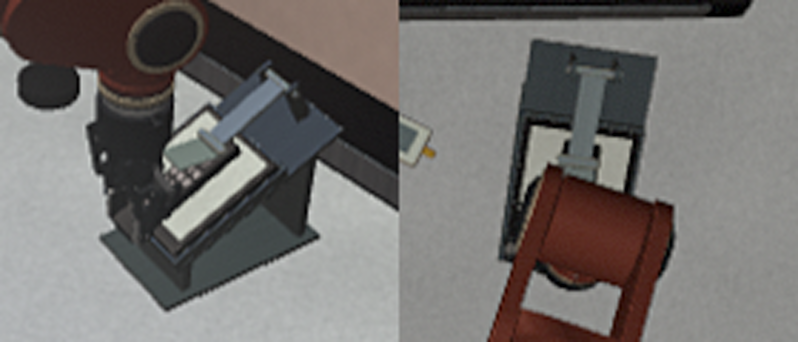

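The nose is under the lip and the foot, and shows just past the foot at (583,147) in the top crop. Next: release slightly so it settles flat, raise the tips 5 mm clear of the pile, regrip, and push on.

arm_command(increments=[{"slide": [0, 0, 0], "spin": 0, "gripper": 0.3}, {"slide": [0, 0, 0], "spin": 0, "gripper": 0.3}, {"slide": [0, 0, -0.005], "spin": 0, "gripper": 0.3}, {"slide": [0, 0, -0.005], "spin": 0, "gripper": 0.3}], newtons=40)

```text
t: 7.7
tool_pos: [0.5656, -0.1234, 0.1556]
tool_rot: [3.132, -0.235, 0.005]
contact_force: [-0.1, 1.2, 0.2]
opening: 0.0556
grip_force: 0.0
```

```bash
python3 togo.py -.0217 .153;  python3 - <<'E'
from h import *
a=cam("side")["frame"][160:280,260:400]; b=cam("top")["frame"][120:240,260:400]
cv2.imwrite("pics/c6.png",cv2.resize(np.hstack([a,b])[:,:,::-1],(798,342),interpolation=cv2.INTER_CUBIC))
E
```

```text
t 7.7 go [-0.0019 -0.0003  0.0026] spin -0.08 fwd -0.0198 lat -0.0003 z 0.1556 F [-0.1  1.2  0.2] M [-0.   -0.03 -0.01] q6 1.38
```

View pics/c6.png

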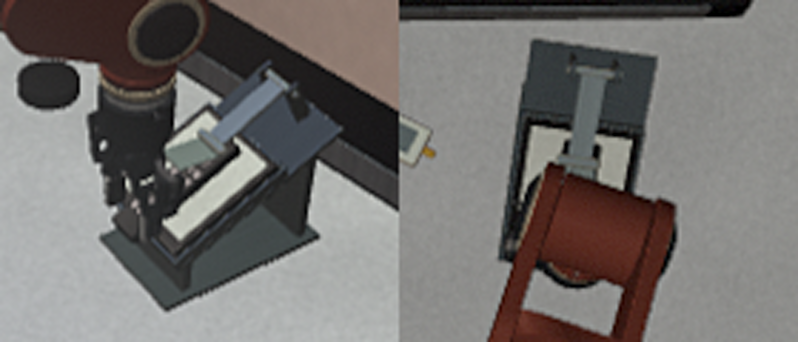

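The remote stayed put under the foot after the release. Next I'll regrip slightly lower and push on.

arm_command(increments=[{"slide": [0, 0, 0.003], "spin": 0, "gripper": 0.3}, {"slide": [0, 0, 0.003], "spin": 0, "gripper": -0.3}, {"slide": [0, 0, 0.003], "spin": 0, "gripper": -0.3}, {"slide": [0, 0, 0.003], "spin": 0, "gripper": -0.3}, {"slide": [0, 0, 0.003], "spin": 0, "gripper": -0.3}], newtons=40)

```text
t: 8.22
tool_pos: [0.5641, -0.1229, 0.1507]
tool_rot: [-3.133, 0.235, 0.001]
contact_force: [-1.4, -0.5, -0.8]
opening: 0.0387
grip_force: 40.8
```

arm_command(increments=[{"slide": [0.0045, 0, -0.002], "spin": 0, "gripper": -0.3}, {"slide": [0.009, 0, -0.0045], "spin": 0, "gripper": -0.3}, {"slide": [0.0135, 0, -0.0065], "spin": 0, "gripper": -0.3}, {"slide": [0.017, 0, -0.0085], "spin": 0, "gripper": -0.3}, {"slide": [0.017, 0, -0.0085], "spin": 0, "gripper": -0.3}, {"slide": [0.017, 0, -0.0085], "spin": 0, "gripper": -0.3}])

```text
t: 8.72
tool_pos: [0.5778, -0.1247, 0.1571]
tool_rot: [-3.131, 0.235, 0.018]
contact_force: [-10.6, 1.8, 2.8]
opening: 0.0385
grip_force: 41.0
```

```bash
python3 togo.py -.005 .16
```

```text
t 8.7167 go [ 0.0025  0.0001 -0.003 ] spin -0.07 fwd -0.0075 lat 0.0001 z 0.1571 F [-10.6   1.8   2.8] M [0.22 1.72 0.01] q6 1.38
```

arm_command(increments=[{"slide": [0, 0, 0], "spin": 0, "gripper": 0.3}, {"slide": [0, 0, 0], "spin": 0, "gripper": 0.3}, {"slide": [-0.004, 0, -0.03], "spin": 0, "gripper": 0.3}, {"slide": [-0.03, 0, -0.06], "spin": 0, "gripper": 0.3}, {"slide": [-0.06, 0, -0.08], "spin": 0, "gripper": 0.3}, {"slide": [-0.1, 0, -0.08], "spin": 0, "gripper": 0.3}, {"slide": [-0.13, 0, -0.08], "spin": 0, "gripper": 0.3}, {"slide": [-0.15, 0, -0.08], "spin": 0, "gripper": 0.3}])

```text
t: 9.38
tool_pos: [0.4313, -0.1028, 0.2402]
tool_rot: [3.132, -0.235, 0.003]
contact_force: [-0.5, -0.2, 0.5]
opening: 0.0555
grip_force: 0.0
```

```bash
python3 togo.py -.005 .16;  python3 - <<'E'
from h import *
A=cam("side"); B=cam("top"); R,o=bedT(.5852,-.126,np.radians(-8.5))
for d,n in((A,"s"),(B,"t")):
    print(n,[(x,y,proj(d,R@[x/1e3,y/1e3,.034]+o).round(1).tolist()) for x,y in((-10,20),(-10,-20),(140,0))])
a=A["frame"][160:280,260:400]; b=B["frame"][130:250,250:390]
cv2.imwrite("pics/c7.png",cv2.resize(np.hstack([a,b])[:,:,::-1],(798,342),interpolation=cv2.INTER_CUBIC))
E
```

```text
t 9.3833 go [ 1.505e-01 -1.000e-04  8.050e-02] spin -0.08 fwd -0.1556 lat 0.0002 z 0.2402 F [-0.5 -0.2  0.5] M [0.01 0.06 0.02] q6 1.32
s [(-10, 20, [300.8, 233.7]), (-10, -20, [308.5, 241.5]), (140, 0, [342.6, 204.7])]
t [(-10, 20, [310.1, 212.8]), (-10, -20, [323.1, 214.6]), (140, 0, [324.4, 165.9])]
```

View pics/c7.png

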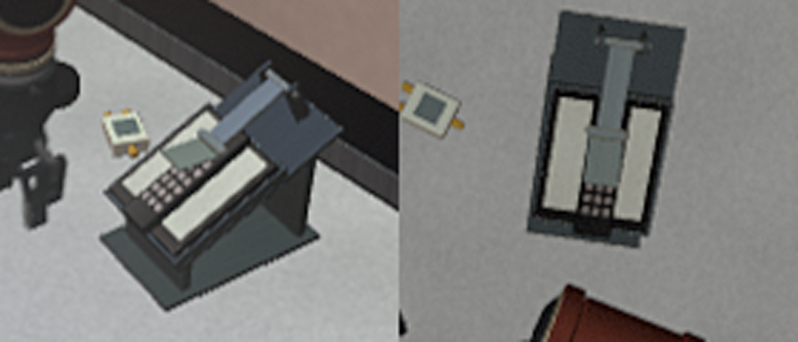

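The remote lies flat and straight on the pile, with equal white strips to left and right (about 36 px each). Its nose is well past the foot, the arm presses on it, and the gripper is clear. I'm handing in.

```bash
python3 -c "
from h import *
print(order.finish_job())"
```

```text
the job is handed in; nothing more can be done
None
```

The long remote is tucked under the spring arm, buttons up, flat and centred on the pile, with its leading end roughly 30 mm past the foot, and it has been let go. The job was handed in after about 9.5 s of robot time; no verdict came back.

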